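# Nest the spare entrance tote

### The job

Put the blue spare tote away inside the white tote that stands empty, not in the one that holds the house key: these totes nest only with their orange ends together (the other way round they just stack high), so turn the blue one to suit, lower it in level and press it down by feel until it is wedged firmly, with a push of about 12 newtons (a good kilogram's weight). How deep it wedges differs each time, so go by the push, never ram or force it; then let go, and leave the key tote and everything else on the console as they are.

Things in the scene. Friction and masses are not known exactly. Their poses are not given: they have to be found in the camera images.
- spare_mid (a point): Centre of the loose blue spare tote (stack-nest, empty, 0.13 to 0.23 kg), on its middle axis, 35 mm above its underside, 35 mm below its rim. x along its length to its orange end, y across, z up. 70 mm high, rim 168 x 64 mm, underside 132 x 38 mm; the walls draw in downwards, 1 mm in 8. Nested, its rim is 28 mm or a little more above the lower tote's: reach at most 25 mm below it
- spare_grip (a point): Where to grip the blue tote: on its middle axis, 5 mm below its rim (65 mm above its underside), axes as the tote. Each long side has an upright skirt under the rim, 150 x 24 mm; their outer faces are 64 mm apart (the mouth between the rims is 51 mm). Grip across them at mid-length, tips not below the skirts. Opening the fingers may drag the wedged tote up a little: a last push from above on the long rims makes sure
- spare_mark (a point): Middle of the top of the blue tote's orange lip (orange short end): 78 mm along +x from its middle axis, at rim height. Under the lip of each short end are two stop ribs, their feet 28 mm below the rim. Channels in the long walls (x = -46 and 26 mm, 18 mm wide at the foot, open below) let the lower tote's lugs in when the orange ends are together
- receiver: The empty white tote, same make and size, fixed to the console by mounting tape. Origin: centre of its underside; x along its length to its orange end, y across, z up; rim 70 mm up, long sides 64 mm apart over the rim. Inside are lugs, tops 48 mm up, at x = -46 and 26 mm, on which a tote put in with the ends opposed stands, 48 mm up, instead of nesting
- receiver_mouth (a point): Centre of the empty tote's mouth, at rim height, 70 mm up, axes as the empty tote. Nested, the two totes' walls have 1 mm of play all round when the blue underside is 28 mm up, and 1 mm more per 8 mm higher; only the middles of the long sides bow inwards and wedge. Where that happens is not known beforehand: the blue underside ends 29 to 43 mm up (its centre 64 to 78 mm)
- receiver_mark (a point): Middle of the top of the empty tote's orange lip: 78 mm along +x from its middle, 70 mm up. Once the blue tote touches the bowed sides the push grows by some 3 to 8 N per mm of depth. A push of 12 N wedges it well; under 9 N it is still loose, over 16 N (30 N summed over all contact points of the two totes) cracks the plastic. Wedged, it stays when let go
- spare: The blue spare tote itself; its origin is the centre of its underside, axes as spare_mid
- keytote: The other white tote, of the same make and size, loose, with a steel house key (60 mm long) lying in it: leave alone. Origin: centre of its underside; x towards its orange end, z up
- housekey: The house key in the key tote, steel with a red plastic head cover, 60 x 27 x 5 mm: leave alone. Origin: centre of its underside
- gatekey: A second steel key, 60 x 25 x 4 mm, flat on the console: leave alone. Origin: centre of its underside
- bowl: Green ceramic bowl, 140 mm across, 52 mm high: leave alone. Origin: centre of its underside
- dial: White plastic thermostat dial cover with a turning knob, 88 mm across, 30 mm high: leave alone. Origin: centre of its underside
- phonestand: Clear acrylic phone stand, about 85 x 75 mm and 100 mm high: leave alone. Origin: centre of its underside
- shoehorn: Wooden shoehorn lying flat, about 215 mm long along its x, 42 mm wide: leave alone. Origin: near its middle, on its underside
- cologne: Amber glass cologne bottle with a brass cap, 48 mm across, 150 mm high: leave alone. Origin: centre of its underside
Mind the look-alikes: they are no part of the job. Leave any black or pink look-alike of the spare alone.

How it is judged:
By the outcome, as a careful person would: the job done as asked, in the order asked, and still so for the second after the job is handed in, with the robot touching nothing.
It also fails if it takes over 58 s, if anything falls off the work surface, if the arm or the gripper's body presses on something with over 40 N, if the wrist force passes 120 N, or if a joint passes its speed limit or range.

### The arm

A 7-joint arm with a two-finger parallel gripper is mounted at the origin on the work surface. World frame = base frame: x ahead of the robot, y to its left, z up, the work surface at z = 0. Lengths are in m, angles in rad, forces in N, time in s.
With the tool pointing down it reaches from about 0.35 to 0.775 m from the base axis. Payload 3.1 kg.
Tool frame: the origin (TCP) lies at the centre of the arm's flange, where the gripper is bolted on; the fingertips stand 173 mm ahead of it and the grasp point (between the pads) lies 155 mm ahead of it; z points along the fingers, y is the line along which they close (so a half turn about z gives the same grasp; the last joint's range is limited). The gripper opens to 85 mm and grips with 20 to 120 N. Pads are 22 mm wide; open, the fingers measure 114 mm over their backs; the gripper's body (76 mm by 85 mm) begins 54 mm behind the grasp point. The pads swing forward as they close: fully open they stand 13 mm farther back than shut.
Start: joints at [1.157, 0.311, 0.014, 1.512, -0.004, 1.319, -0.027], TCP at [0.2, -0.512, 0.405] pointing down, gripper open.
Joint ranges: [-2.7, 2.7], [-0.3, 1.91], [-1.27, 1.3], [0.12, 2.57], [-1.44, 4.58], [0.2, 2.03], [-3.05, 3.05]. Speed limits (rad/s): [2.79, 2.79, 3.14, 3.14, 3.14, 3.14, 3.14].

### API

Orientations are given as a rotation vector (axis times angle).
In Python, from rig import observe, get_image, camera_model, sign_off, spot_in, trace, place_of gives the robot as it stands.
- The arm moves only by the tool move_arm, never from a script. Its argument "commands" is a list of rows, each an object with "rot": the turn, a rotation vector about the tool's x, y, z in units of 6 degrees (1.0 is 6 degrees), a list of three; "xyz": the shift along the tool's x, y, z in units of 30 mm (1.0 is 30 mm), a list of three; "grip": the opening in per cent of the stroke, from 0 (shut) to 100 (fully open). In form: [{"rot": [ax, ay, az], "xyz": [tx, ty, tz], "grip": grip}, ...]. A call has 1 to 12 rows; each row is the pose to reach, as a shift and turn from the pose commanded when the call began, along the tool's axes at that moment; what a row does not reach only later rows make up. A row lasts 1/12 s, in which the tool goes at most 41.7 mm and 7.16 degrees, less where a joint would pass 70% of its speed; a pose out of reach is approached as far as the arm can. A call with a gripper value outside its range is refused whole. The fingers move at their own pace and stop on an object; "newtons" is the grip in N (left out, the last holds). Time passes only in rows, so rows that repeat a pose let the fingers close. It gives the time, the measured TCP pose, the force, the opening and the grip force at its end, in the units of the state.
- observe(): the state, without advancing time (a new reading comes with each control period).
- get_image(name): name is "scene" or "side" or "wrist"; returns (picture, depth): 400x640x3 uint8, red, green, blue; 400x640 float32, m along the optical axis (not along the pixel's ray), 0 where there is no reading.
- camera_model(name): a dict with "camera_matrix" (3x3 intrinsics, pixels), "dist" ([k1, k2, p1, p2, k3] as OpenCV has them; the pictures are not rectified), "xyz" and "orientation" of the camera in the world; the wrist camera has in their place "T_tool_cam" (4x4, takes a point from camera to tool coordinates, whose origin is the TCP and whose axes are the flange's). Camera axes: x right, y up, looking along -z (the intrinsics and any distortion apply to the point x, -y, -z); pixel columns grow to the right and rows downward; lengths in m; the calibration is good to about 2 mm. A picture is of the moment at which its call begins: read the wrist's pose just before it. camera_model takes no time and is no camera call.
- sign_off(): hands the job in; it is judged then, once.
Trained networks look in the newest picture that a camera, given by its name, has taken for a name from the list of things; names that differ only in an ending like _2 or _b are one class to them, and where a whole thing is asked for, a point or a joint stands for the part that bears it (a point fixed in the world has none). Each returns a list of dicts, best first, with "confidence" (0 to 1); they miss things now and then, are a little off and sometimes report something else, mostly with a low value. They report only what shows in the picture. A call takes as long as a camera call. They do not tell look-alikes from the thing itself.
- spot_in(camera, name): "rect" ([left, top, right, bottom] in pixels, round what is visible of it).
- trace(camera, name): "mask" (400x640 bool, what is visible of it) and "rect" ([left, top, right, bottom] in pixels, round what is visible of it).
- place_of(camera, name): "at" ([column, row] in pixels: a listed point, or the origin of a listed thing).
The state is a dict: "time": time; "joints": joint angles; "joint_vel": joint speeds; "joint_torque": joint torques, N m; "position": TCP position; "eef_rot": TCP orientation; "force": force on the tool from outside, world axes, zero at the start; "moment": the same for the moment, N m; "width": opening from 0.0 (shut) to 1.0 (fully open); "grasp_force": force on a finger pad.
Only numpy, scipy, OpenCV 4.12 (cv2) and the standard library are available. Lean on these libraries where they do the work, as an engineer would, in place of code of your own. Each camera call takes 0.05 s, during which the arm holds its last target. There are 200 camera calls.

## Working session

There is one attempt and no reset: what is moved stays moved. The work goes in short steps, Python scripts to look and compute and a tool call to move; the robot and the scene stay as the last step left them, time stands still between calls to the robot, and variables do not carry over. Pictures are saved under pics/ and viewed, at most 10 in all, crops included, and the job is handed in when it is done.

Besides the shell and the picture viewer there is one more tool, called after "Request:" by a JSON object that holds its "api" and its "payload". move_arm: Moves the arm, as the interface text tells. Its arguments: {"type":"object","properties":{"commands":{"type":"array"},"newtons":{"type":"number"}},"required":["commands"]}

```bash
mkdir -p pics; ls
cat > h.py <<'E'
import numpy as np, cv2
from scipy.spatial.transform import Rotation as R
from rig import *
def pose(cam):
    m=camera_model(cam)
    if 'xyz' in m:
        o=np.array(m['orientation'],float)
        r=R.from_rotvec(o).as_matrix() if o.size==3 else (o.reshape(3,3) if o.size==9 else R.from_quat(o).as_matrix())
        return m,r,np.array(m['xyz'])
    s=observe(); T=np.array(m['T_tool_cam']); rt=R.from_rotvec(s['eef_rot']).as_matrix()
    return m,rt@T[:3,:3],rt@T[:3,3]+np.array(s['position'])
def rays(cam,px,P=None):
    m,r,t=P or pose(cam)
    u=cv2.undistortPoints(np.array(px,float).reshape(-1,1,2),np.array(m['camera_matrix']),np.array(m['dist'])).reshape(-1,2)
    d=np.c_[u[:,0],-u[:,1],-np.ones(len(u))]
    return t,d@r.T
def at_z(cam,px,z,P=None):
    t,d=rays(cam,px,P); return t+d*((z-t[2])/d[:,2])[:,None]
def at_d(cam,px,dep,P=None):
    t,d=rays(cam,px,P); return t+d*np.array(dep).reshape(-1,1)
E
python3 - <<'E'
from h import *
print(observe())
for c in ['scene','side']:
    im,d=get_image(c); cv2.imwrite(f'pics/{c}.png',im[...,::-1])
    m=camera_model(c); print(c,m)
    for n,z in [('spare_mid',.035),('spare_mark',.07),('receiver_mouth',.07),('receiver_mark',.07),('keytote',0)]:
        for q in place_of(c,n)[:3]: print(n,round(q['confidence'],2),np.round(q['at'],1),at_z(c,[q['at']],z).round(3))
E
```

```text
pics
{'time': 0.0, 'joints': array([ 1.15729401,  0.3117343 ,  0.01399808,  1.51304084, -0.00441655,
        1.31920936, -0.02720969]), 'joint_vel': array([-2.04521075e-03,  1.03654621e-03,  1.13563339e-04, -1.25041566e-03,
       -1.09071853e-04, -7.13590691e-05, -3.89167191e-05]), 'joint_torque': array([ 5.60101198e-04, -3.79907978e+01,  1.46543160e-01, -2.30588025e+01,
        1.22639083e-02,  1.36941019e-02, -2.49840707e-05]), 'position': array([ 0.19972408, -0.5121149 ,  0.40362242]), 'eef_rot': array([-3.08518271e+00, -5.80330100e-01,  8.11960674e-04]), 'force': array([-0.33875528, -1.11661513,  0.49237214]), 'moment': array([ 0.00414053,  0.02830117, -0.00672514]), 'grasp_force': 0.0, 'width': 0.9991483624500095}
scene {'camera_matrix': array([[435.57515212,   0.        , 312.3250355 ],
       [  0.        , 435.57515212, 204.92043071],
       [  0.        ,   0.        ,   1.        ]]), 'dist': array([-0.07243783,  0.        ,  0.        ,  0.        ,  0.        ]), 'xyz': array([1.14086386, 0.19138294, 1.02810062]), 'orientation': array([0.43507287, 0.56427551, 1.77735717]
[... 696 characters left out ...]
    ,  0.        ,  0.        ,  0.        ]), 'xyz': array([0.14570262, 0.63813894, 0.97847138]), 'orientation': array([ 0.20793452, -0.86244213, -2.52446757])}
spare_mid 0.96 [371.2 348.6] [[0.184 0.343 0.035]]
spare_mid 0.87 [327.1 208. ] [[0.465 0.036 0.035]]
spare_mid 0.65 [392.4 187.3] [[ 0.327 -0.127  0.035]]
spare_mark 0.93 [347.2 183.2] [[ 0.443 -0.049  0.07 ]]
spare_mark 0.88 [407.2 197.5] [[ 0.268 -0.084  0.07 ]]
spare_mark 0.87 [454.5 160.3] [[ 0.19  -0.291  0.07 ]]
receiver_mouth 0.6 [213.3 303.8] [[0.559 0.437 0.07 ]]
receiver_mouth 0.57 [237.5 221.1] [[0.648 0.214 0.07 ]]
receiver_mark 0.77 [231.5 241.8] [[0.623 0.276 0.07 ]]
keytote 0.95 [317.2 146.4] [[ 0.629 -0.199  0.   ]]
```

View pics/scene.png

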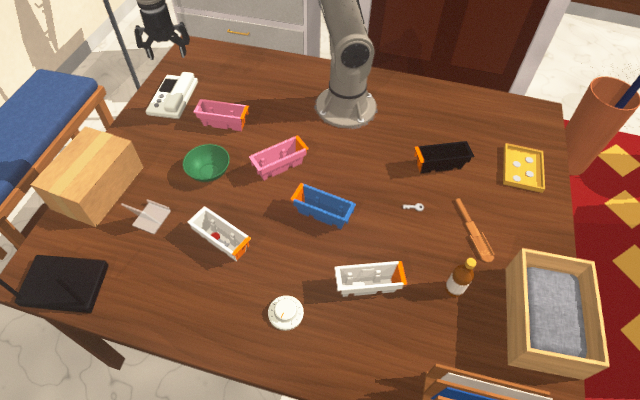

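View pics/side.png

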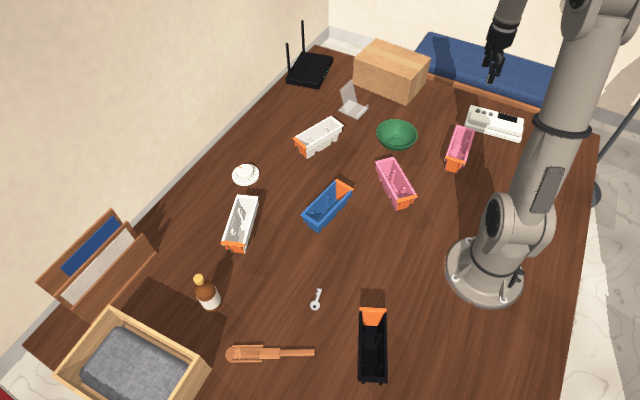

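The scene shows the blue tote at (322,205) with its orange end left at (297,193). The empty white tote is at (368,278) with its orange end right at (402,272). The white tote at (219,233) holds the red-headed key. The side view agrees: blue (327,207), receiver (240,222). To reach the matching orange-end yaw within joint 7's range, I'll grip with tool x along blue +x. I turn toward that now.

Request:
{"api": "move_arm", "payload": {"commands": [{"rot": [0, 0, -14], "xyz": [9.4, -3.9, -0.5], "grip": 100}, {"rot": [0, 0, -14], "xyz": [9.4, -3.9, -0.5], "grip": 100}, {"rot": [0, 0, -14], "xyz": [9.4, -3.9, -0.5], "grip": 100}, {"rot": [0, 0, -14], "xyz": [9.4, -3.9, -0.5], "grip": 100}, {"rot": [0, 0, -14], "xyz": [9.4, -3.9, -0.5], "grip": 100}, {"rot": [0, 0, -14], "xyz": [9.4, -3.9, -0.5], "grip": 100}, {"rot": [0, 0, -14], "xyz": [9.4, -3.9, -0.5], "grip": 100}, {"rot": [0, 0, -14], "xyz": [9.4, -3.9, -0.5], "grip": 100}, {"rot": [0, 0, -14], "xyz": [9.4, -3.9, -0.5], "grip": 100}, {"rot": [0, 0, -14], "xyz": [9.4, -3.9, -0.5], "grip": 100}, {"rot": [0, 0, -14], "xyz": [9.4, -3.9, -0.5], "grip": 100}, {"rot": [0, 0, -14], "xyz": [9.4, -3.9, -0.5], "grip": 100}]}}

```text
time: 1.6
position: [0.4202, -0.3008, 0.4197]
eef_rot: [1.898, 2.503, -0.0]
force: [1.0, -0.3, 0.9]
width: 0.999
grasp_force: 0.0
```

```bash
cat >> h.py <<'E'
def plan(x,y,z,psi,s=None):
    "shift (30 mm) and turn (6 deg) to TCP x,y,z, pointing down, tool x at yaw psi deg"
    s=s or observe(); r=R.from_rotvec(s['eef_rot'])
    g=R.from_matrix([[np.cos(np.radians(psi)),np.sin(np.radians(psi)),0],[np.sin(np.radians(psi)),-np.cos(np.radians(psi)),0],[0,0,-1]])
    m=r.as_matrix(); print('psi',np.degrees(np.arctan2(m[1,0],m[0,0])).round(2),'pos',np.round(s['position'],4),'F',np.round(s['force'],1),'w',round(s['width'],3),'t',round(s['time'],2))
    print('xyz',(r.inv().apply(np.array([x,y,z])-s['position'])/.03).round(3),'rot',(np.degrees((r.inv()*g).as_rotvec())/6).round(2))
E
python3 -c "
from h import *
plan(.456,.032,.42,-96);print(observe()['joints'].round(2))
print(camera_model('wrist'))"
```

```text
psi 105.65 pos [ 0.4202 -0.3008  0.4197] F [ 1.  -0.3  0.9] w 0.999 t 1.6
xyz [10.36   4.143 -0.011] rot [ -0.    -0.   -26.39]
[ 0.88  0.26 -0.37  1.56  0.1   1.34  0.78]
{'camera_matrix': array([[280.1945068 ,   0.        , 317.80888876],
       [  0.        , 280.1945068 , 196.72540996],
       [  0.        ,   0.        ,   1.        ]]), 'dist': array([-0.0399344,  0.       ,  0.       ,  0.       ,  0.       ]), 'T_tool_cam': array([[-1.60952488e-04,  9.64134226e-01,  2.65415088e-01,
         6.72628919e-02],
       [ 9.99999973e-01,  1.10487026e-04,  2.05068072e-04,
         1.36530163e-04],
       [ 1.68388223e-04,  2.65415114e-01, -9.64134217e-01,
         3.14762457e-02],
       [ 0.00000000e+00,  0.00000000e+00,  0.00000000e+00,
         1.00000000e+00]])}
```

Request:
{"api": "move_arm", "payload": {"commands": [{"rot": [0, 0, -13.2], "xyz": [10.4, 4.1, 0], "grip": 100}, {"rot": [0, 0, -13.2], "xyz": [10.4, 4.1, 0], "grip": 100}, {"rot": [0, 0, -13.2], "xyz": [10.4, 4.1, 0], "grip": 100}, {"rot": [0, 0, -13.2], "xyz": [10.4, 4.1, 0], "grip": 100}, {"rot": [0, 0, -13.2], "xyz": [10.4, 4.1, 0], "grip": 100}, {"rot": [0, 0, -13.2], "xyz": [10.4, 4.1, 0], "grip": 100}, {"rot": [0, 0, -13.2], "xyz": [10.4, 4.1, 0], "grip": 100}, {"rot": [0, 0, -13.2], "xyz": [10.4, 4.1, 0], "grip": 100}, {"rot": [0, 0, -13.2], "xyz": [10.4, 4.1, 0], "grip": 100}, {"rot": [0, 0, -13.2], "xyz": [10.4, 4.1, 0], "grip": 100}, {"rot": [0, 0, -13.2], "xyz": [10.4, 4.1, 0], "grip": 100}, {"rot": [0, 0, -13.2], "xyz": [10.4, 4.1, 0], "grip": 100}]}}

```text
time: 2.6
position: [0.4563, 0.0328, 0.4198]
eef_rot: [-0.128, 3.139, -0.0]
force: [0.1, -0.5, 0.4]
width: 0.997
grasp_force: 0.0
```

Request:
{"api": "move_arm", "payload": {"commands": [{"rot": [0, 0, -13.2], "xyz": [0, 0, 0], "grip": 100}, {"rot": [0, 0, -13.2], "xyz": [0, 0, 0], "grip": 100}, {"rot": [0, 0, -13.2], "xyz": [0, 0, 0], "grip": 100}, {"rot": [0, 0, -13.2], "xyz": [0, 0, 0], "grip": 100}, {"rot": [0, 0, -13.2], "xyz": [0, 0, 0], "grip": 100}, {"rot": [0, 0, -13.2], "xyz": [0, 0, 0], "grip": 100}, {"rot": [0, 0, -13.2], "xyz": [0, 0, 0], "grip": 100}, {"rot": [0, 0, -13.2], "xyz": [0, 0, 0], "grip": 100}, {"rot": [0, 0, -13.2], "xyz": [0, 0, 0], "grip": 100}, {"rot": [0, 0, -13.2], "xyz": [0, 0, 0], "grip": 100}, {"rot": [0, 0, -13.2], "xyz": [0, 0, 0], "grip": 100}, {"rot": [0, 0, -13.2], "xyz": [0, 0, 0], "grip": 100}]}}

```text
time: 3.6
position: [0.4564, 0.0321, 0.4197]
eef_rot: [-2.095, 2.341, 0.0]
force: [0.2, -0.2, 0.2]
width: 0.998
grasp_force: 0.0
```

```bash
cat > meas.py <<'E'
from h import *
def meas(col,zr,tag,pt,xy):
    P=pose('wrist'); im,d=get_image('wrist'); cv2.imwrite(f'pics/{tag}.png',im[...,::-1])
    for n,z in pt:
        for q in place_of('wrist',n)[:2]: print(n,round(q['confidence'],2),np.round(q['at'],1),at_z('wrist',[q['at']],z,P).round(4))
    v,u=np.where(d>0); W=at_d('wrist',np.c_[u,v],d[v,u],P); C=im[v,u].astype(int)
    k=(np.hypot(*(W[:,:2]-xy).T)<.13)&(W[:,2]>zr-.008)&(W[:,2]<zr+.012)
    W=W[k];C=C[k]
    r,g,b=C.T
    org=(r>150)&(b<90)&(r>g*1.3)
    m=org|(((b>r*1.4)&(b>60)) if col=='blue' else ((C.min(1)>110)&(np.ptp(C,axis=1)<50)))
    print('n',m.sum(),org.sum(),'rim z',np.median(W[m,2]).round(4))
    (c,wh,a)=cv2.minAreaRect(W[m,:2].astype(np.float32)*1000); 
    print('rect',np.round(c,1),np.round(wh,1),round(a,2),'orange',W[org,:2].mean(0).round(4) if org.any() else None)
    np.savez(f'{tag}.npz',W=W,m=m,org=org)
E
python3 - <<'E'
from meas import *
meas('blue',.07,'w1',[('spare_mid',.035),('spare_grip',.065),('spare_mark',.07)],[.456,.032])
plan(.456,.032,.42,-96);print(observe()['joints'].round(2))
E
```

```text
spare_mid 0.74 [420.  20.] [[ 0.3213 -0.1319  0.035 ]]
spare_mid 0.68 [313.1 180. ] [[0.4633 0.0392 0.035 ]]
spare_grip 0.92 [425.1  11.3] [[ 0.3265 -0.1313  0.065 ]]
spare_grip 0.64 [312.7 186.9] [[0.4635 0.0412 0.065 ]]
spare_mark 0.66 [315.1 115.3] [[ 0.4514 -0.0396  0.07  ]]
spare_mark 0.63 [481.7  58.8] [[ 0.2691 -0.0789  0.07  ]]
n 2740 582 rim z 0.0692
rect [463.6  38.5] [167.1  64.1] 80.18 orange [ 0.4502 -0.0385]
psi -96.51 pos [0.4563 0.0323 0.4197] F [-0.1  0.7 -0.1] w 0.998 t 3.8
xyz [ 0.01  0.01 -0.01] rot [-0.   -0.   -0.08]
[ 0.73  0.22 -0.98  1.69  0.19  1.33  2.74]
```

The wrist depth gives the blue rim rectangle at (463.6, 38.5) mm, 167x64 mm, with the orange end at yaw -99.8°. That matches the tote's listed size.

```bash
python3 -c "
from h import *
plan(.4636,.0385,.219,-99.8)"
```

```text
psi -96.51 pos [0.4563 0.0323 0.4197] F [-0.1  0.7 -0.1] w 0.998 t 3.8
xyz [-0.235 -0.216  6.69 ] rot [-0.   -0.    0.55]
```

Request:
{"api": "move_arm", "payload": {"commands": [{"rot": [0, 0, 0.55], "xyz": [-0.24, -0.22, 1], "grip": 100}, {"rot": [0, 0, 0.55], "xyz": [-0.24, -0.22, 2], "grip": 100}, {"rot": [0, 0, 0.55], "xyz": [-0.24, -0.22, 3], "grip": 100}, {"rot": [0, 0, 0.55], "xyz": [-0.24, -0.22, 4], "grip": 100}, {"rot": [0, 0, 0.55], "xyz": [-0.24, -0.22, 5], "grip": 100}, {"rot": [0, 0, 0.55], "xyz": [-0.24, -0.22, 5.6], "grip": 100}, {"rot": [0, 0, 0.55], "xyz": [-0.24, -0.22, 6.1], "grip": 100}, {"rot": [0, 0, 0.55], "xyz": [-0.24, -0.22, 6.5], "grip": 100}, {"rot": [0, 0, 0.55], "xyz": [-0.24, -0.22, 6.69], "grip": 100}, {"rot": [0, 0, 0.55], "xyz": [-0.24, -0.22, 6.69], "grip": 100}]}}

```text
time: 4.63
position: [0.4633, 0.0387, 0.2181]
eef_rot: [2.026, -2.399, -0.002]
force: [-0.8, 0.1, -0.3]
width: 1.002
grasp_force: 0.0
```

Request:
{"api": "move_arm", "payload": {"commands": [{"rot": [0, 0, 0], "xyz": [0, 0, 0], "grip": 65}, {"rot": [0, 0, 0], "xyz": [0, 0, 0], "grip": 65}, {"rot": [0, 0, 0], "xyz": [0, 0, 0], "grip": 65}, {"rot": [0, 0, 0], "xyz": [0, 0, 0], "grip": 65}, {"rot": [0, 0, 0], "xyz": [0, 0, 0], "grip": 65}, {"rot": [0, 0, 0], "xyz": [0, 0, 0], "grip": 65}, {"rot": [0, 0, 0], "xyz": [0, 0, 0], "grip": 65}, {"rot": [0, 0, 0], "xyz": [0, 0, 0], "grip": 65}], "newtons": 30}}

```text
time: 5.3
position: [0.4643, 0.0391, 0.2201]
eef_rot: [-2.027, 2.398, -0.002]
force: [-1.6, 0.1, 6.9]
width: 0.738
grasp_force: 33.4
```

```bash
python3 -c "
from h import *
plan(.4636,.0385,.219,-99.8);print(observe()['grasp_force'])"
```

```text
psi -99.61 pos [0.4643 0.0391 0.2201] F [-1.6  0.1  6.9] w 0.738 t 5.3
xyz [0.024 0.018 0.036] rot [-0.02  0.    0.03]
33.416438698768616
```

Gripped, opening about 63 mm. I'll lift, then carry and turn the tote beside the receiver so the wrist camera can see the receiver.

Request:
{"api": "move_arm", "payload": {"commands": [{"rot": [0, 0, 0], "xyz": [0, 0, -0.4], "grip": 65}, {"rot": [0, 0, 0], "xyz": [0, 0, -1.0], "grip": 65}, {"rot": [0, 0, 1], "xyz": [0, 0, -2], "grip": 65}, {"rot": [0, 0, 2.2], "xyz": [-0.4, 0, -3], "grip": 65}, {"rot": [0, 0, 3.4], "xyz": [-0.8, -0.1, -3.8], "grip": 65}, {"rot": [0, 0, 4.6], "xyz": [-1.2, -0.2, -4.6], "grip": 65}, {"rot": [0, 0, 5.8], "xyz": [-1.6, -0.3, -5.2], "grip": 65}, {"rot": [0, 0, 7], "xyz": [-2.0, -0.3, -5.6], "grip": 65}, {"rot": [0, 0, 8.2], "xyz": [-2.4, -0.4, -6], "grip": 65}, {"rot": [0, 0, 9.4], "xyz": [-2.8, -0.5, -6], "grip": 65}, {"rot": [0, 0, 10.6], "xyz": [-3.3, -0.6, -6], "grip": 65}, {"rot": [0, 0, 11.7], "xyz": [-3.7, -0.6, -6], "grip": 65}]}}

```text
time: 6.3
position: [0.5001, 0.146, 0.3996]
eef_rot: [-0.27, 3.129, 0.001]
force: [-0.5, 0.1, -2.0]
width: 0.742
grasp_force: 34.3
```

Request:
{"api": "move_arm", "payload": {"commands": [{"rot": [0, 0, 1.1], "xyz": [0, 0, 0], "grip": 65}, {"rot": [0, 0, 2.2], "xyz": [0, 0, 0], "grip": 65}, {"rot": [0, 0, 3.3], "xyz": [0, 0, 0], "grip": 65}, {"rot": [0, 0, 4.4], "xyz": [0, 0, 0], "grip": 65}, {"rot": [0, 0, 5.5], "xyz": [0, 0, 0], "grip": 65}, {"rot": [0, 0, 6.6], "xyz": [0, 0, 0], "grip": 65}, {"rot": [0, 0, 7.7], "xyz": [0, 0, 0], "grip": 65}, {"rot": [0, 0, 8.8], "xyz": [0, 0, 0], "grip": 65}, {"rot": [0, 0, 9.9], "xyz": [0, 0, 0], "grip": 65}, {"rot": [0, 0, 11], "xyz": [0, 0, 0], "grip": 65}, {"rot": [0, 0, 12.1], "xyz": [0, 0, 0], "grip": 65}, {"rot": [0, 0, 13], "xyz": [0, 0, 0], "grip": 65}]}}

```text
time: 7.3
position: [0.4995, 0.1453, 0.3992]
eef_rot: [-1.758, -2.603, 0.0]
force: [-0.2, 0.6, -1.9]
width: 0.746
grasp_force: 34.3
```

Run:
```python
from meas import *
meas('white',.07,'w2',[('receiver_mouth',.07),('receiver_mark',.07)],[.648,.206])
plan(.5,.146,.40,112);print(observe()['joints'].round(2))
```

```text
receiver_mouth 0.73 [461.3 181.9] [[0.6446 0.2062 0.07  ]]
receiver_mouth 0.72 [253.7  23.7] [[0.3838 0.2682 0.07  ]]
receiver_mark 0.94 [472.4 104.4] [[0.6153 0.2822 0.07  ]]
receiver_mark 0.48 [319.5 218.7] [[0.5162 0.1087 0.07  ]]
n 3716 700 rim z 0.069
rect [646.3 206.6] [ 66.  168.1] 21.42 orange [0.6183 0.2791]
psi 112.36 pos [0.4996 0.1453 0.3992] F [ 0.7  0.1 -0.4] w 0.742 t 7.45
xyz [ 0.015  0.021 -0.027] rot [-0.   -0.    0.06]
[ 0.06  0.29 -0.48  1.59  0.14  1.3  -0.05]
```

View pics/w2.png

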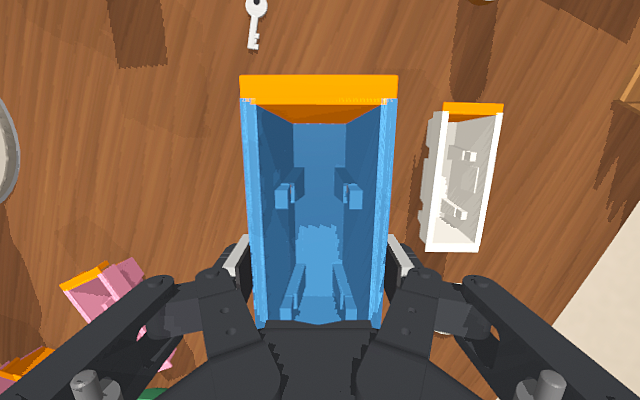

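The picture shows the blue tote held straight at (318,200) with its orange lip at the top (318,88). The empty receiver is at (466,180), also with its orange end up (473,108). Next I'll measure the held tote's pose in the tool frame and refine the receiver.

```bash
cat > hand.py <<'E'
from h import *
def hand():
    P=pose('wrist'); s=observe(); im,d=get_image('wrist')
    v,u=np.where(d>0); W=at_d('wrist',np.c_[u,v],d[v,u],P)
    T=R.from_rotvec(s['eef_rot']).inv().apply(W-s['position'])
    r,g,b=im[v,u].astype(int).T
    org=(r>150)&(b<90)&(r>g*1.3); k=(abs(T[:,1])<.045)&(abs(T[:,0])<.12)&(T[:,2]>.13)&(T[:,2]<.17)&(org|((b>r*1.4)&(b>60)))
    lip=k&org; z0=np.median(T[lip,2]); 
    top=k&(T[:,2]<z0+.006)
    A=np.c_[T[top,:2],np.ones(top.sum())]; c=np.linalg.lstsq(A,T[top,2],rcond=None)[0]
    c=[*c]; res=T[:,2]-(T[:,0]*c[0]+T[:,1]*c[1]+c[2]); top=k&(abs(res)<.0025)
    c=np.linalg.lstsq(np.c_[T[top,:2],np.ones(top.sum())],T[top,2],rcond=None)[0]
    q=T[top]; print('n',top.sum(),'slope x,y deg',np.degrees(c[:2]).round(2),'z rim',c[2].round(4),'far end x',np.percentile(q[:,0],99.5).round(4))
    xs=np.arange(-.03,.08,.005); L=[];H=[]
    for x in xs:
        y=q[abs(q[:,0]-x)<.0025,1]; L.append(y.min());H.append(y.max())
    for e in (L,H): p=np.polyfit(xs,e,1); print('edge y',p[1].round(4),'deg',np.degrees(p[0]).round(2))
if __name__=='__main__': hand()
E
python3 - <<'E'
from hand import *
hand()
f=np.load('w2.npz'); W=f['W'][f['m']]; 
for lo in (.066,.068):
    w=W[W[:,2]>lo,:2].astype(np.float32)*1000; c,wh,a=cv2.minAreaRect(w); print(len(w),np.round(c,1),np.round(wh,1),round(a,2))
a=np.radians(111.4); ex=np.array([np.cos(a),np.sin(a)]); ey=np.array([ex[1],-ex[0]])
w=W[W[:,2]>.066]; q=np.c_[(w[:,:2]-[.6463,.2066])@ex,(w[:,:2]-[.6463,.2066])@ey]
xs=np.arange(-.07,.075,.005)
for f in (np.min,np.max):
    e=[f(q[abs(q[:,0]-x)<.0025,1]) for x in xs]; p=np.polyfit(xs,e,1); print('edge',p[1].round(4),np.degrees(p[0]).round(2))
print(np.percentile(q[:,0],[.3,99.7]).round(4))
E
```

```text
n 11942 slope x,y deg [-0.09 -0.69] z rim 0.1508 far end x 0.0846
edge y -0.0319 deg -0.06
edge y 0.0321 deg 0.17
3097 [646.3 206.6] [ 66.  168.1] 21.42
2684 [646.2 206.6] [ 65.7 167.7] 21.21
edge -0.0323 -0.12
edge 0.0322 0.07
[-0.0835  0.0836]
```

```bash
python3 -c "
from h import *
plan(.6465,.206,.32,111.4)"
```

```text
psi 112.36 pos [0.4997 0.1454 0.3991] F [-0.1  0.2 -1.2] w 0.737 t 7.5
xyz [0.007 5.296 2.637] rot [-0.   -0.    0.16]
```

Request:
{"api": "move_arm", "payload": {"commands": [{"rot": [0, 0, 0.16], "xyz": [0, 0.6, 0], "grip": 65}, {"rot": [0, 0, 0.16], "xyz": [0, 1.5, 0], "grip": 65}, {"rot": [0, 0, 0.16], "xyz": [0, 2.5, 0.2], "grip": 65}, {"rot": [0, 0, 0.16], "xyz": [0, 3.5, 0.6], "grip": 65}, {"rot": [0, 0, 0.16], "xyz": [0, 4.3, 1], "grip": 65}, {"rot": [0, 0, 0.16], "xyz": [0, 4.8, 1.5], "grip": 65}, {"rot": [0, 0, 0.16], "xyz": [0.01, 5.1, 2], "grip": 65}, {"rot": [0, 0, 0.16], "xyz": [0.01, 5.3, 2.4], "grip": 65}, {"rot": [0, 0, 0.16], "xyz": [0.01, 5.3, 2.64], "grip": 65}, {"rot": [0, 0, 0.16], "xyz": [0.01, 5.3, 2.64], "grip": 65}, {"rot": [0, 0, 0.16], "xyz": [0.01, 5.3, 2.64], "grip": 65}, {"rot": [0, 0, 0.16], "xyz": [0.01, 5.3, 2.64], "grip": 65}]}}

```text
time: 8.5
position: [0.6469, 0.2055, 0.3213]
eef_rot: [1.773, 2.592, 0.002]
force: [-0.1, 1.1, -0.6]
width: 0.742
grasp_force: 34.3
```

```bash
python3 -c "
from hand import *
F=[]
for i in range(4): hand() if i==0 else get_image('side'); F.append(observe()['force'])
print(np.mean(F,0).round(2))
plan(.6465,.206,.29,111.4)
im,d=get_image('scene'); cv2.imwrite('pics/s2.png',cv2.resize(im[200:340,280:480,::-1],None,fx=4,fy=4))"
```

```text
n 11772 slope x,y deg [-0.1  -0.71] z rim 0.1509 far end x 0.0846
edge y -0.0319 deg -0.04
edge y 0.032 deg 0.26
[ 0.26  0.31 -1.25]
psi 111.25 pos [0.647  0.2056 0.3211] F [ 1.   0.7 -1.4] w 0.74 t 8.7
xyz [ 0.017 -0.013  1.038] rot [ 0.02  0.   -0.03]
```

View pics/s2.png

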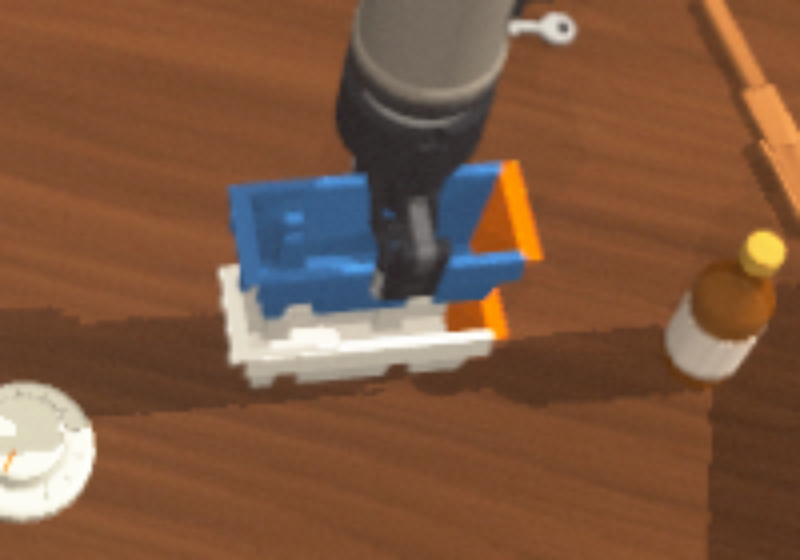

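The blue tote is above the receiver with both orange ends on the right (blue lip (520,210), receiver lip (487,315)). I'll lower it in, and check whether the 0.7° slope is camera bias.

Request:
{"api": "move_arm", "payload": {"commands": [{"rot": [0, 0, 0], "xyz": [0.02, -0.01, 0.25], "grip": 65}, {"rot": [0, 0, 0], "xyz": [0.02, -0.01, 0.5], "grip": 65}, {"rot": [0, 0, 0], "xyz": [0.02, -0.01, 0.75], "grip": 65}, {"rot": [0, 0, 0], "xyz": [0.02, -0.01, 1.0], "grip": 65}, {"rot": [0, 0, 0], "xyz": [0.02, -0.01, 1.15], "grip": 65}, {"rot": [0, 0, 0], "xyz": [0.02, -0.01, 1.3], "grip": 65}, {"rot": [0, 0, 0], "xyz": [0.02, -0.01, 1.4], "grip": 65}, {"rot": [0, 0, 0], "xyz": [0.02, -0.01, 1.5], "grip": 65}, {"rot": [0, 0, 0], "xyz": [0.02, -0.01, 1.6], "grip": 65}, {"rot": [0, 0, 0], "xyz": [0.02, -0.01, 1.6], "grip": 65}]}}

```text
time: 9.58
position: [0.6464, 0.2061, 0.2711]
eef_rot: [-1.773, -2.592, 0.001]
force: [0.4, -0.4, -1.9]
width: 0.74
grasp_force: 34.3
```

```bash
cat > f.py <<'E'
from h import *
F=[];M=[];Z=[]
for i in range(3):
    s=observe();F.append(s['force']);M.append(s['moment']);Z.append(s['position'][2]); get_image('side')
print('F',np.mean(F,0).round(2),'M',np.mean(M,0).round(3),'z',np.mean(Z).round(4),'under mm',((np.mean(Z)-.2208)*1000).round(1))
plan(.6465,.206,.26,111.4)
E
python3 f.py; python3 -c "
from h import *
f=np.load('w1.npz'); W=f['W'][f['m']]; W=W[abs(W[:,2]-.0695)<.003]
a=np.radians(-96.5);x=np.array([np.cos(a),np.sin(a)]);y=np.array([x[1],-x[0]])
q=W[:,:2]-W[:,:2].mean(0)
print(np.degrees(np.linalg.lstsq(np.c_[q@x,q@y,np.ones(len(q))],-W[:,2],rcond=None)[0][:2]))"
```

```text
F [ 0.1  -0.4  -1.62] M [-0.022 -0.     0.012] z 0.2715 under mm 50.7
psi 111.25 pos [0.6466 0.2062 0.2721] F [ 0.5 -0.  -1.2] w 0.742 t 9.73
xyz [-0.006 -0.007  0.403] rot [ 0.01  0.   -0.03]
[-0.04243823 -0.02780942]
```

On the table the rim read level, so the 0.7° roll in the grip is real. I'll level it while creeping down.

Request:
{"api": "move_arm", "payload": {"commands": [{"rot": [0.06, 0, 0], "xyz": [0, 0.03, 0], "grip": 65}, {"rot": [0.12, 0, 0], "xyz": [0, 0.06, 0], "grip": 65}, {"rot": [0.12, 0, 0], "xyz": [0, 0.06, 0.05], "grip": 65}, {"rot": [0.12, 0, 0], "xyz": [0, 0.06, 0.1], "grip": 65}, {"rot": [0.12, 0, 0], "xyz": [0, 0.06, 0.1], "grip": 65}]}}

```text
time: 10.15
position: [0.6481, 0.2067, 0.2683]
eef_rot: [-1.77, -2.587, 0.017]
force: [-0.7, 0.4, -2.1]
width: 0.739
grasp_force: 34.3
```

```bash
python3 f.py; python3 hand.py
```

```text
F [-0.36  0.05 -1.55] M [ 0.    -0.009  0.024] z 0.2684 under mm 47.6
psi 111.25 pos [0.6481 0.2068 0.2687] F [-0.3 -0.2 -1. ] w 0.745 t 10.3
xyz [-0.006 -0.057  0.29 ] rot [-0.12  0.   -0.02]
n 11483 slope x,y deg [-0.1  -0.69] z rim 0.1509 far end x 0.0846
edge y -0.0328 deg 0.58
edge y 0.032 deg 0.19
```

Request:
{"api": "move_arm", "payload": {"commands": [{"rot": [0, 0, 0], "xyz": [0, 0, 0.025], "grip": 65}, {"rot": [0, 0, 0], "xyz": [0, 0, 0.05], "grip": 65}, {"rot": [0, 0, 0], "xyz": [0, 0, 0.05], "grip": 65}, {"rot": [0, 0, 0], "xyz": [0, 0, 0.05], "grip": 65}]}}

```text
time: 10.68
position: [0.6482, 0.2068, 0.2672]
eef_rot: [-1.77, -2.587, 0.017]
force: [-0.0, 0.0, -1.1]
width: 0.741
grasp_force: 34.3
```

```bash
python3 f.py
```

```text
F [-0.1   0.09 -1.57] M [ 0.022 -0.024  0.011] z 0.2672 under mm 46.4
psi 111.25 pos [0.6482 0.2068 0.2673] F [ 0.4 -0.6 -1.6] w 0.744 t 10.83
xyz [-0.003 -0.059  0.244] rot [-0.12  0.   -0.03]
```

Request:
{"api": "move_arm", "payload": {"commands": [{"rot": [0, 0, 0], "xyz": [0, 0, 0.025], "grip": 65}, {"rot": [0, 0, 0], "xyz": [0, 0, 0.05], "grip": 65}, {"rot": [0, 0, 0], "xyz": [0, 0, 0.05], "grip": 65}, {"rot": [0, 0, 0], "xyz": [0, 0, 0.05], "grip": 65}]}}

```text
time: 11.17
position: [0.6481, 0.2068, 0.2656]
eef_rot: [-1.77, -2.587, 0.017]
force: [-0.2, -0.3, -0.7]
width: 0.741
grasp_force: 34.3
```

Request:
{"api": "move_arm", "payload": {"commands": [{"rot": [0, 0, 0], "xyz": [0, 0, 0.02], "grip": 65}, {"rot": [0, 0, 0], "xyz": [0, 0, 0.04], "grip": 65}, {"rot": [0, 0, 0], "xyz": [0, 0, 0.04], "grip": 65}, {"rot": [0, 0, 0], "xyz": [0, 0, 0.04], "grip": 65}]}}

```text
time: 11.5
position: [0.6481, 0.2068, 0.2645]
eef_rot: [-1.77, -2.587, 0.017]
force: [0.1, 0.4, -0.6]
width: 0.745
grasp_force: 34.3
```

Request:
{"api": "move_arm", "payload": {"commands": [{"rot": [0, 0, 0], "xyz": [0, 0, 0.02], "grip": 65}, {"rot": [0, 0, 0], "xyz": [0, 0, 0.04], "grip": 65}, {"rot": [0, 0, 0], "xyz": [0, 0, 0.04], "grip": 65}, {"rot": [0, 0, 0], "xyz": [0, 0, 0.04], "grip": 65}]}}

```text
time: 11.83
position: [0.6481, 0.2068, 0.2633]
eef_rot: [-1.77, -2.587, 0.017]
force: [0.2, -0.7, -1.8]
width: 0.739
grasp_force: 34.3
```

```bash
python3 f.py
```

```text
F [-0.   -0.21 -1.6 ] M [ 0.018 -0.017  0.014] z 0.2633 under mm 42.5
psi 111.24 pos [0.6482 0.2068 0.2634] F [-0.8  1.1 -1.3] w 0.743 t 11.98
xyz [-0.004 -0.059  0.114] rot [-0.12  0.   -0.03]
```

Still free, at 42.5 mm.

Request:
{"api": "move_arm", "payload": {"commands": [{"rot": [0, 0, 0], "xyz": [0, 0, 0.02], "grip": 65}, {"rot": [0, 0, 0], "xyz": [0, 0, 0.04], "grip": 65}, {"rot": [0, 0, 0], "xyz": [0, 0, 0.04], "grip": 65}, {"rot": [0, 0, 0], "xyz": [0, 0, 0.04], "grip": 65}]}}

```text
time: 12.32
position: [0.6481, 0.2068, 0.2621]
eef_rot: [-1.77, -2.587, 0.016]
force: [-0.5, 0.2, -2.0]
width: 0.744
grasp_force: 34.3
```

Request:
{"api": "move_arm", "payload": {"commands": [{"rot": [0, 0, 0], "xyz": [0, 0, 0.02], "grip": 65}, {"rot": [0, 0, 0], "xyz": [0, 0, 0.04], "grip": 65}, {"rot": [0, 0, 0], "xyz": [0, 0, 0.04], "grip": 65}, {"rot": [0, 0, 0], "xyz": [0, 0, 0.04], "grip": 65}]}}

```text
time: 12.65
position: [0.6481, 0.2067, 0.2609]
eef_rot: [-1.77, -2.587, 0.017]
force: [0.0, -0.3, -0.7]
width: 0.744
grasp_force: 34.3
```

Request:
{"api": "move_arm", "payload": {"commands": [{"rot": [0, 0, 0], "xyz": [0, 0, 0.02], "grip": 65}, {"rot": [0, 0, 0], "xyz": [0, 0, 0.04], "grip": 65}, {"rot": [0, 0, 0], "xyz": [0, 0, 0.04], "grip": 65}, {"rot": [0, 0, 0], "xyz": [0, 0, 0.04], "grip": 65}]}}

```text
time: 12.98
position: [0.6481, 0.2068, 0.2597]
eef_rot: [-1.77, -2.587, 0.016]
force: [0.3, 1.1, -2.0]
width: 0.743
grasp_force: 34.3
```

```bash
python3 f.py
```

```text
F [ 0.23  0.27 -1.64] M [ 0.022 -0.02   0.009] z 0.2597 under mm 38.9
psi 111.25 pos [0.6481 0.2068 0.2598] F [-0.3 -1.4 -1.7] w 0.746 t 13.13
xyz [-0.006 -0.059 -0.006] rot [-0.12 -0.   -0.03]
```

Request:
{"api": "move_arm", "payload": {"commands": [{"rot": [0, 0, 0], "xyz": [0, 0, 0.02], "grip": 65}, {"rot": [0, 0, 0], "xyz": [0, 0, 0.04], "grip": 65}, {"rot": [0, 0, 0], "xyz": [0, 0, 0.04], "grip": 65}, {"rot": [0, 0, 0], "xyz": [0, 0, 0.04], "grip": 65}]}}

```text
time: 13.47
position: [0.6481, 0.2067, 0.2585]
eef_rot: [-1.77, -2.587, 0.016]
force: [-0.7, 0.7, -1.4]
width: 0.739
grasp_force: 34.3
```

Request:
{"api": "move_arm", "payload": {"commands": [{"rot": [0, 0, 0], "xyz": [0, 0, 0.02], "grip": 65}, {"rot": [0, 0, 0], "xyz": [0, 0, 0.04], "grip": 65}, {"rot": [0, 0, 0], "xyz": [0, 0, 0.04], "grip": 65}, {"rot": [0, 0, 0], "xyz": [0, 0, 0.04], "grip": 65}]}}

```text
time: 13.8
position: [0.648, 0.2067, 0.2573]
eef_rot: [-1.77, -2.587, 0.016]
force: [-0.0, 0.8, -2.0]
width: 0.743
grasp_force: 34.3
```

Request:
{"api": "move_arm", "payload": {"commands": [{"rot": [0, 0, 0], "xyz": [0, 0, 0.02], "grip": 65}, {"rot": [0, 0, 0], "xyz": [0, 0, 0.04], "grip": 65}, {"rot": [0, 0, 0], "xyz": [0, 0, 0.04], "grip": 65}, {"rot": [0, 0, 0], "xyz": [0, 0, 0.04], "grip": 65}]}}

```text
time: 14.13
position: [0.648, 0.2067, 0.2561]
eef_rot: [-1.77, -2.587, 0.016]
force: [-0.6, -0.0, -1.0]
width: 0.738
grasp_force: 34.3
```

```bash
python3 f.py
```

```text
F [-0.09 -0.18 -1.08] M [ 0.024 -0.024  0.005] z 0.2561 under mm 35.3
psi 111.25 pos [0.6481 0.2067 0.2562] F [-0.5  0.4 -2. ] w 0.74 t 14.28
xyz [-0.004 -0.059 -0.126] rot [-0.12  0.   -0.03]
```

Request:
{"api": "move_arm", "payload": {"commands": [{"rot": [0, 0, 0], "xyz": [0, 0, 0.02], "grip": 65}, {"rot": [0, 0, 0], "xyz": [0, 0, 0.04], "grip": 65}, {"rot": [0, 0, 0], "xyz": [0, 0, 0.04], "grip": 65}, {"rot": [0, 0, 0], "xyz": [0, 0, 0.04], "grip": 65}]}}

```text
time: 14.62
position: [0.648, 0.2068, 0.2549]
eef_rot: [-1.77, -2.587, 0.016]
force: [0.7, 0.6, -1.0]
width: 0.744
grasp_force: 34.3
```

```bash
python3 f.py
```

```text
F [ 0.01  0.04 -1.43] M [ 0.001 -0.022 -0.013] z 0.2549 under mm 34.1
psi 111.25 pos [0.648  0.2067 0.255 ] F [ 0.  -0.9 -1.6] w 0.743 t 14.77
xyz [-0.004 -0.059 -0.167] rot [-0.12  0.   -0.03]
```

Request:
{"api": "move_arm", "payload": {"commands": [{"rot": [0, 0, 0], "xyz": [0, 0, 0.02], "grip": 65}, {"rot": [0, 0, 0], "xyz": [0, 0, 0.035], "grip": 65}, {"rot": [0, 0, 0], "xyz": [0, 0, 0.035], "grip": 65}, {"rot": [0, 0, 0], "xyz": [0, 0, 0.035], "grip": 65}]}}

```text
time: 15.1
position: [0.6481, 0.2067, 0.2539]
eef_rot: [-1.77, -2.587, 0.016]
force: [0.7, -0.4, -1.9]
width: 0.737
grasp_force: 34.3
```

```bash
python3 f.py
```

```text
F [ 0.11 -0.21 -1.4 ] M [ 0.089 -0.09   0.009] z 0.2539 under mm 33.1
psi 111.25 pos [0.6481 0.2068 0.254 ] F [-0.   0.3 -2.2] w 0.747 t 15.25
xyz [-0.005 -0.061 -0.201] rot [-0.12 -0.   -0.03]
```

Request:
{"api": "move_arm", "payload": {"commands": [{"rot": [0, 0, 0], "xyz": [0, 0, 0.015], "grip": 65}, {"rot": [0, 0, 0], "xyz": [0, 0, 0.025], "grip": 65}, {"rot": [0, 0, 0], "xyz": [0, 0, 0.025], "grip": 65}, {"rot": [0, 0, 0], "xyz": [0, 0, 0.025], "grip": 65}]}}

```text
time: 15.58
position: [0.6481, 0.2068, 0.2533]
eef_rot: [-1.77, -2.587, 0.016]
force: [1.6, 0.4, -1.4]
width: 0.743
grasp_force: 34.3
```

```bash
python3 f.py
```

```text
F [ 0.68  0.29 -1.43] M [ 0.083 -0.222  0.029] z 0.2532 under mm 32.4
psi 111.25 pos [0.6481 0.2068 0.2532] F [ 0.9  0.8 -1.8] w 0.74 t 15.73
xyz [-0.004 -0.062 -0.225] rot [-0.12 -0.   -0.03]
```

One side wall is touching lightly (about 0.7 N toward tool +y). I'll ease the tote 0.6 mm that way and continue.

Request:
{"api": "move_arm", "payload": {"commands": [{"rot": [0, 0, 0], "xyz": [0, 0.02, 0], "grip": 65}, {"rot": [0, 0, 0], "xyz": [0, 0.02, 0.01], "grip": 65}, {"rot": [0, 0, 0], "xyz": [0, 0.02, 0.02], "grip": 65}, {"rot": [0, 0, 0], "xyz": [0, 0.02, 0.02], "grip": 65}]}}

```text
time: 16.07
position: [0.6484, 0.2069, 0.2524]
eef_rot: [-1.77, -2.587, 0.017]
force: [0.5, -0.7, -1.9]
width: 0.743
grasp_force: 34.3
```

```bash
cat >> f.py <<'E'
m=R.from_rotvec(s['eef_rot']).as_matrix(); print('tool F',(np.mean(F,0)@m).round(2),'M',(np.mean(M,0)@m).round(3))
E
python3 f.py
```

```text
F [ 0.07 -0.2  -1.55] M [ 0.001  0.006 -0.015] z 0.2524 under mm 31.6
psi 111.25 pos [0.6484 0.2069 0.2525] F [ 0.1  0.4 -2.1] w 0.742 t 16.22
xyz [-0.005 -0.075 -0.25 ] rot [-0.13  0.   -0.03]
tool F [-0.21  0.01  1.55] M [0.006 0.003 0.015]
```

Request:
{"api": "move_arm", "payload": {"commands": [{"rot": [0, 0, 0], "xyz": [0, 0, 0.01], "grip": 65}, {"rot": [0, 0, 0], "xyz": [0, 0, 0.025], "grip": 65}, {"rot": [0, 0, 0], "xyz": [0, 0, 0.025], "grip": 65}, {"rot": [0, 0, 0], "xyz": [0, 0, 0.025], "grip": 65}]}}

```text
time: 16.55
position: [0.6485, 0.2069, 0.2519]
eef_rot: [-1.77, -2.587, 0.017]
force: [-0.9, 0.1, -0.3]
width: 0.738
grasp_force: 34.4
```

```bash
python3 f.py
```

```text
F [-0.61 -0.3  -0.62] M [-0.082  0.212  0.002] z 0.2519 under mm 31.1
psi 111.24 pos [0.6484 0.2069 0.2519] F [-0.5 -0.4 -0.2] w 0.742 t 16.7
xyz [-0.005 -0.075 -0.27 ] rot [-0.12  0.   -0.03]
tool F [-0.06 -0.67  0.63] M [ 0.228  0.001 -0.002]
```

Request:
{"api": "move_arm", "payload": {"commands": [{"rot": [0, 0, 0], "xyz": [0, -0.007, 0.01], "grip": 65}, {"rot": [0, 0, 0], "xyz": [0, -0.007, 0.02], "grip": 65}, {"rot": [0, 0, 0], "xyz": [0, -0.007, 0.02], "grip": 65}, {"rot": [0, 0, 0], "xyz": [0, -0.007, 0.02], "grip": 65}]}}

```text
time: 17.03
position: [0.6484, 0.2069, 0.2516]
eef_rot: [-1.77, -2.587, 0.016]
force: [-1.9, -0.0, 3.1]
width: 0.741
grasp_force: 34.7
```

```bash
python3 f.py
```

```text
F [-1.66 -0.54  2.2 ] M [-0.143  0.421  0.001] z 0.2516 under mm 30.8
psi 111.24 pos [0.6484 0.2069 0.2515] F [-1.6 -0.9  2.5] w 0.743 t 17.18
xyz [-0.005 -0.072 -0.281] rot [-0.12  0.   -0.03]
tool F [ 0.09 -1.77 -2.18] M [ 0.445  0.019 -0.001]
```

Request:
{"api": "move_arm", "payload": {"commands": [{"rot": [0, 0, 0], "xyz": [0, -0.012, 0], "grip": 65}, {"rot": [0, 0, 0], "xyz": [0, -0.012, 0.01], "grip": 65}, {"rot": [0, 0, 0], "xyz": [0, -0.012, 0.015], "grip": 65}, {"rot": [0, 0, 0], "xyz": [0, -0.012, 0.015], "grip": 65}]}}

```text
time: 17.52
position: [0.6482, 0.2068, 0.2513]
eef_rot: [-1.77, -2.587, 0.015]
force: [-1.8, -0.6, 4.0]
width: 0.743
grasp_force: 34.9
```

```bash
python3 f.py
```

```text
F [-1.15  0.15  4.02] M [-0.152  0.317 -0.005] z 0.2513 under mm 30.5
psi 111.24 pos [0.6482 0.2068 0.2512] F [-1.3 -0.6  4.7] w 0.739 t 17.67
xyz [-0.004 -0.066 -0.292] rot [-0.11 -0.   -0.03]
tool F [ 0.56 -1.07 -4.01] M [ 0.351 -0.027  0.005]
```

Request:
{"api": "move_arm", "payload": {"commands": [{"rot": [0, 0, 0], "xyz": [0, -0.01, 0.01], "grip": 65}, {"rot": [0, 0, 0], "xyz": [0, -0.01, 0.022], "grip": 65}, {"rot": [0, 0, 0], "xyz": [0, -0.01, 0.022], "grip": 65}, {"rot": [0, 0, 0], "xyz": [0, -0.01, 0.022], "grip": 65}]}}

```text
time: 18.0
position: [0.648, 0.2068, 0.2508]
eef_rot: [-1.77, -2.588, 0.014]
force: [-1.0, -0.7, 4.7]
width: 0.741
grasp_force: 35.1
```

```bash
python3 f.py
```

```text
F [-0.87 -0.48  5.17] M [-0.118  0.274 -0.013] z 0.2508 under mm 30.0
psi 111.25 pos [0.648  0.2068 0.2508] F [-0.5 -0.1  4.9] w 0.741 t 18.15
xyz [-0.006 -0.06  -0.305] rot [-0.1   0.   -0.03]
tool F [-0.14 -1.04 -5.16] M [ 0.298 -0.01   0.013]
```

Request:
{"api": "move_arm", "payload": {"commands": [{"rot": [0, 0, 0], "xyz": [0, -0.006, 0.01], "grip": 65}, {"rot": [0, 0, 0], "xyz": [0, -0.006, 0.025], "grip": 65}, {"rot": [0, 0, 0], "xyz": [0, -0.006, 0.025], "grip": 65}, {"rot": [0, 0, 0], "xyz": [0, -0.006, 0.025], "grip": 65}]}}

```text
time: 18.48
position: [0.6479, 0.2068, 0.2505]
eef_rot: [-1.771, -2.588, 0.014]
force: [-0.3, -0.8, 5.7]
width: 0.739
grasp_force: 35.2
```

```bash
python3 f.py
```

```text
F [-1.   -1.03  6.53] M [-0.171  0.364 -0.007] z 0.2505 under mm 29.7
psi 111.24 pos [0.6479 0.2068 0.2505] F [-0.1 -0.3  6.6] w 0.741 t 18.63
xyz [-0.006 -0.057 -0.315] rot [-0.1   0.   -0.03]
tool F [-0.6  -1.37 -6.51] M [ 0.401 -0.028  0.008]
```

Request:
{"api": "move_arm", "payload": {"commands": [{"rot": [0, 0, 0], "xyz": [0, -0.015, 0.01], "grip": 65}, {"rot": [0, 0, 0], "xyz": [0, -0.015, 0.025], "grip": 65}, {"rot": [0, 0, 0], "xyz": [0, -0.015, 0.025], "grip": 65}, {"rot": [0, 0, 0], "xyz": [0, -0.015, 0.025], "grip": 65}]}}

```text
time: 18.97
position: [0.6477, 0.2067, 0.2503]
eef_rot: [-1.771, -2.588, 0.012]
force: [-1.4, -0.2, 8.1]
width: 0.743
grasp_force: 35.4
```

```bash
python3 f.py; python3 hand.py
```

```text
F [-1.17 -0.56  8.47] M [-0.207  0.385 -0.026] z 0.2503 under mm 29.5
psi 111.24 pos [0.6477 0.2067 0.2503] F [-0.1 -0.9  7.3] w 0.739 t 19.12
xyz [-0.006 -0.049 -0.322] rot [-0.09  0.   -0.03]
tool F [-0.1  -1.37 -8.46] M [ 0.433 -0.053  0.026]
n 5379 slope x,y deg [ 0.47 -0.72] z rim 0.1515 far end x 0.0784
edge y -0.0327 deg 0.59
edge y 0.032 deg 0.22
```

Request:
{"api": "move_arm", "payload": {"commands": [{"rot": [0, 0, 0], "xyz": [0, -0.008, 0.01], "grip": 65}, {"rot": [0, 0, 0], "xyz": [0, -0.008, 0.02], "grip": 65}, {"rot": [0, 0, 0], "xyz": [0, -0.008, 0.025], "grip": 65}, {"rot": [0, 0, 0], "xyz": [0, -0.008, 0.025], "grip": 65}]}}

```text
time: 19.5
position: [0.6476, 0.2066, 0.2501]
eef_rot: [-1.771, -2.589, 0.011]
force: [-1.5, -0.9, 10.8]
width: 0.744
grasp_force: 35.6
```

```bash
python3 f.py
```

```text
F [-1.36 -0.45  9.78] M [-0.242  0.507  0.005] z 0.2502 under mm 29.4
psi 111.24 pos [0.6476 0.2066 0.2502] F [-2.3 -0.5 10. ] w 0.743 t 19.65
xyz [-0.007 -0.044 -0.328] rot [-0.08  0.   -0.03]
tool F [ 0.07 -1.52 -9.76] M [ 0.56  -0.041 -0.004]
```

Push is about 11.3 N (9.8 N measured plus the tote's weight). I'll release, raise, and follow with the final push from above.

Request:
{"api": "move_arm", "payload": {"commands": [{"rot": [0, 0, 0], "xyz": [0, 0, 0.005], "grip": 65}, {"rot": [0, 0, 0], "xyz": [0, 0, 0.005], "grip": 76}, {"rot": [0, 0, 0], "xyz": [0, 0, 0], "grip": 85}, {"rot": [0, 0, 0], "xyz": [0, 0, -0.03], "grip": 95}, {"rot": [0, 0, 0], "xyz": [0, 0, -0.03], "grip": 100}, {"rot": [0, 0, 0], "xyz": [0, 0, -0.03], "grip": 100}, {"rot": [0, 0, 0], "xyz": [0, 0, -0.03], "grip": 100}]}}

```text
time: 20.23
position: [0.6468, 0.2063, 0.2483]
eef_rot: [-1.769, -2.587, 0.017]
force: [0.0, 0.5, -0.6]
width: 1.001
grasp_force: 0.0
```

```bash
python3 f.py
```

```text
F [-0.29 -0.11 -0.19] M [ 0.002 -0.016 -0.03 ] z 0.2484 under mm 27.6
psi 111.25 pos [0.6469 0.2063 0.2486] F [-0.4 -0.1 -0.3] w 1.001 t 20.38
xyz [-0.005 -0.02  -0.38 ] rot [-0.12 -0.   -0.03]
tool F [ 0.01 -0.31  0.2 ] M [-0.015 -0.003  0.03 ]
```

Request:
{"api": "move_arm", "payload": {"commands": [{"rot": [0, 0, 0], "xyz": [0, 0, -0.5], "grip": 100}, {"rot": [0, 0, 0], "xyz": [0, 0, -1], "grip": 100}, {"rot": [-0.12, 0, 0], "xyz": [0, -0.02, -1.8], "grip": 70}, {"rot": [-0.12, 0, 0], "xyz": [0, -0.02, -2.6], "grip": 70}, {"rot": [-0.12, 0, 0], "xyz": [0, -0.02, -3.2], "grip": 70}, {"rot": [-0.12, 0, 0], "xyz": [0, -0.02, -3.3], "grip": 70}, {"rot": [-0.12, 0, 0], "xyz": [0, -0.02, -3.3], "grip": 70}, {"rot": [-0.12, 0, 0], "xyz": [0, -0.02, -3.3], "grip": 70}]}}

```text
time: 21.05
position: [0.6472, 0.2064, 0.3466]
eef_rot: [-1.773, -2.592, 0.002]
force: [1.2, -0.4, -0.6]
width: 0.705
grasp_force: 0.0
```

Run:
```python
from meas import *
meas('blue',.099,'w3',[],[.6463,.2066])
f=np.load('w3.npz'); W=f['W'][f['m']]; W=W[abs(W[:,2]-np.median(W[:,2]))<.003]
a=np.radians(111.4);x=np.array([np.cos(a),np.sin(a)]);y=np.array([x[1],-x[0]]); q=W[:,:2]-W[:,:2].mean(0)
print(np.degrees(np.linalg.lstsq(np.c_[q@x,q@y,np.ones(len(q))],W[:,2],rcond=None)[0][:2]))
plan(.6463,.2066,.30,111.4)
```

```text
n 6106 1435 rim z 0.0994
rect [645.9 207. ] [ 64.2 167.9] 21.15 orange [0.6179 0.2796]
[0.0388501  0.07413568]
psi 111.25 pos [0.6471 0.2063 0.3458] F [ 0.3  0.1 -0.6] w 0.699 t 21.1
xyz [ 0.02  -0.015  1.527] rot [-0.03  0.   -0.02]
```

View pics/w3.png

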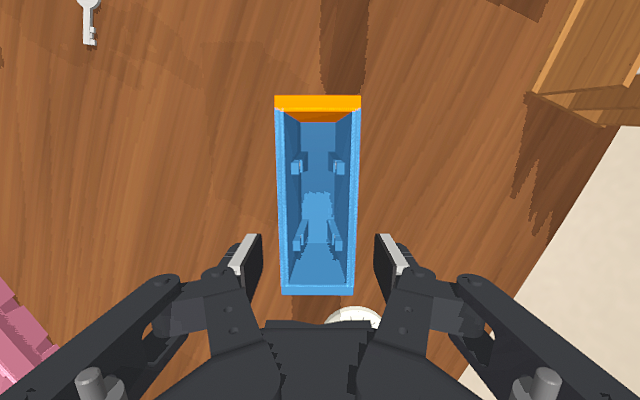

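The blue tote is nested with its orange lip at the top (318,103). The rim is level at z=99.4 mm (underside about 29.4 mm) and the wood around it is undisturbed. Now the last push on the long rims.

Request:
{"api": "move_arm", "payload": {"commands": [{"rot": [0, 0, -0.02], "xyz": [0.03, -0.03, 0.5], "grip": 62}, {"rot": [0, 0, -0.02], "xyz": [0.03, -0.03, 1.0], "grip": 62}, {"rot": [0, 0, -0.02], "xyz": [0.03, -0.03, 1.5], "grip": 62}, {"rot": [0, 0, -0.02], "xyz": [0.03, -0.03, 1.9], "grip": 62}, {"rot": [0, 0, -0.02], "xyz": [0.03, -0.03, 2.2], "grip": 62}, {"rot": [0, 0, -0.02], "xyz": [0.03, -0.03, 2.3], "grip": 62}, {"rot": [0, 0, -0.02], "xyz": [0.03, -0.03, 2.3], "grip": 62}]}}

```text
time: 21.68
position: [0.646, 0.2068, 0.2771]
eef_rot: [-1.77, -2.593, 0.004]
force: [-0.2, -0.2, -0.1]
width: 0.621
grasp_force: 0.0
```

```bash
python3 f.py; python3 -c "
from h import *
P=pose('wrist');s=observe();im,d=get_image('wrist');v,u=np.where(d>0);W=at_d('wrist',np.c_[u,v],d[v,u],P)
T=R.from_rotvec(s['eef_rot']).inv().apply(W-s['position']);c=im[v,u].astype(int)
k=(abs(T[:,0])<.02)&(np.ptp(c,axis=1)<25)&(T[:,2]>.12)&(T[:,2]<.176)&(abs(T[:,1])<.055)&(W[:,2]>.101)
print(k.sum(),np.percentile(T[k,2],[50,90,97,99.5]).round(4))
for s_ in (-1,1):
  q=T[k&(T[:,1]*s_>0)&(T[:,2]>.15)]; print(np.percentile(q[:,1],[1,50,99]).round(4))"
```

```text
F [-0.56 -0.08  0.43] M [ 0.022 -0.004 -0.014] z 0.2783 under mm 57.5
psi 111.36 pos [0.6467 0.2073 0.2798] F [-0.2  0.  -0.4] w 0.62 t 21.83
xyz [-0.038 -0.023  0.659] rot [ 0.02 -0.   -0.01]
tool F [ 0.13 -0.55 -0.43] M [-0.012  0.019  0.014]
4652 [0.1367 0.1588 0.1644 0.1679]
[-0.0393 -0.0268 -0.0259]
[0.0263 0.0268 0.0397]
```

Request:
{"api": "move_arm", "payload": {"commands": [{"rot": [0, 0, 0], "xyz": [0, 0, 0.1], "grip": 62}, {"rot": [0, 0, 0], "xyz": [0, 0, 0.2], "grip": 62}, {"rot": [0, 0, 0], "xyz": [0, 0, 0.3], "grip": 62}, {"rot": [0, 0, 0], "xyz": [0, 0, 0.34], "grip": 62}, {"rot": [0, 0, 0], "xyz": [0, 0, 0.34], "grip": 62}, {"rot": [0, 0, 0], "xyz": [0, 0, 0.34], "grip": 62}]}}

```text
time: 22.38
position: [0.6464, 0.2072, 0.2698]
eef_rot: [1.771, 2.594, 0.001]
force: [-2.0, -0.8, 5.6]
width: 0.621
grasp_force: 2.7
```

```bash
python3 f.py
```

```text
F [-1.8  -0.59  4.66] M [-0.17   0.375 -0.003] z 0.2697 under mm 48.9
psi 111.36 pos [0.6464 0.2071 0.2698] F [-1.8 -0.9  5. ] w 0.618 t 22.53
xyz [-0.036 -0.013  0.326] rot [ 0.01  0.   -0.01]
tool F [ 0.11 -1.89 -4.66] M [ 0.411 -0.022  0.003]
```

Request:
{"api": "move_arm", "payload": {"commands": [{"rot": [0, 0, 0], "xyz": [0, -0.02, 0.015], "grip": 62}, {"rot": [0, 0, 0], "xyz": [0, -0.03, 0.03], "grip": 62}, {"rot": [0, 0, 0], "xyz": [0, -0.03, 0.03], "grip": 62}, {"rot": [0, 0, 0], "xyz": [0, -0.03, 0.03], "grip": 62}]}}

```text
time: 22.87
position: [0.646, 0.207, 0.2697]
eef_rot: [1.77, 2.593, 0.004]
force: [-0.6, -0.2, 8.0]
width: 0.621
grasp_force: 3.6
```

```bash
python3 f.py
```

```text
F [-0.67 -0.57  7.57] M [-0.15   0.329  0.029] z 0.2697 under mm 48.9
psi 111.36 pos [0.646  0.207  0.2697] F [-0.9  0.7  7.4] w 0.621 t 23.02
xyz [-0.037  0.004  0.324] rot [ 0.03  0.   -0.01]
tool F [-0.29 -0.81 -7.58] M [ 0.361 -0.02  -0.029]
```

Request:
{"api": "move_arm", "payload": {"commands": [{"rot": [0, 0, 0], "xyz": [0, -0.01, 0.015], "grip": 62}, {"rot": [0, 0, 0], "xyz": [0, -0.015, 0.032], "grip": 62}, {"rot": [0, 0, 0], "xyz": [0, -0.015, 0.032], "grip": 62}, {"rot": [0, 0, 0], "xyz": [0, -0.015, 0.032], "grip": 62}]}}

```text
time: 23.35
position: [0.6457, 0.2069, 0.2696]
eef_rot: [1.77, 2.592, 0.005]
force: [-1.2, -0.8, 10.2]
width: 0.623
grasp_force: 4.9
```

```bash
python3 f.py
```

```text
F [-1.37 -0.95 10.27] M [-0.201  0.472 -0.002] z 0.2697 under mm 48.9
psi 111.36 pos [0.6457 0.2069 0.2697] F [-2.  -0.   9.8] w 0.619 t 23.5
xyz [-0.039  0.011  0.324] rot [ 0.04  0.   -0.01]
tool F [ -0.39  -1.58 -10.28] M [ 0.513 -0.015  0.002]
```

Request:
{"api": "move_arm", "payload": {"commands": [{"rot": [0, 0, 0], "xyz": [0, 0, 0.01], "grip": 62}, {"rot": [0, 0, 0], "xyz": [0, 0, 0.012], "grip": 62}, {"rot": [0, 0, 0], "xyz": [0, 0, 0.012], "grip": 62}, {"rot": [0, 0, 0], "xyz": [0, 0, 0.012], "grip": 62}]}}

```text
time: 23.83
position: [0.6457, 0.2069, 0.2697]
eef_rot: [1.77, 2.592, 0.005]
force: [-2.0, -0.4, 11.8]
width: 0.621
grasp_force: 5.5
```

```bash
python3 f.py
```

```text
F [-1.69 -0.76 11.4 ] M [-0.28   0.612  0.043] z 0.2697 under mm 48.9
psi 111.35 pos [0.6457 0.2069 0.2697] F [-1.6 -0.3 10. ] w 0.622 t 23.98
xyz [-0.038  0.011  0.322] rot [ 0.04  0.   -0.01]
tool F [ -0.09  -1.8  -11.41] M [ 0.672 -0.038 -0.043]
```

Request:
{"api": "move_arm", "payload": {"commands": [{"rot": [0, 0, 0], "xyz": [0, 0, -0.3], "grip": 62}, {"rot": [0, 0, 0], "xyz": [0, 0, -1], "grip": 62}, {"rot": [0, 0, 0], "xyz": [0, 0, -2], "grip": 62}, {"rot": [0, 0, 0], "xyz": [0, 0, -3], "grip": 62}, {"rot": [0, 0, 0], "xyz": [0, 0, -3.5], "grip": 62}, {"rot": [0, 0, 0], "xyz": [0, 0, -3.5], "grip": 62}, {"rot": [0, 0, 0], "xyz": [0, 0, -3.5], "grip": 62}]}}

```text
time: 24.57
position: [0.6452, 0.2067, 0.3721]
eef_rot: [1.771, 2.594, 0.002]
force: [-0.6, -0.3, -1.2]
width: 0.623
grasp_force: 0.0
```

Run:
```python
from meas import *
meas('blue',.099,'w4',[],[.6463,.2066])
im,_=get_image('scene'); cv2.imwrite('pics/s4.png',im[...,::-1])
print(observe()['force'])
```

```text
n 4775 1032 rim z 0.0988
rect [645.8 207.1] [ 64.2 167.4] 21.11 orange [0.6178 0.2797]
[ 0.00598387 -0.23306989 -0.26741422]
```

View pics/s4.png

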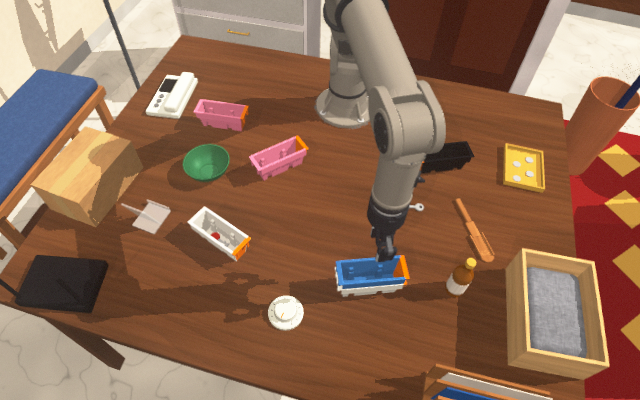

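The blue tote sits nested in the white tote at (370,275), both orange ends at right (402,268). The key tote (219,233) and everything else are where they were, and the gripper is clear above.

```bash
python3 -c "
from rig import *
print(sign_off())"
```

```text
the job is handed in; nothing more can be done
None
```

The blue spare tote is nested in the empty white tote with the orange ends together, wedged with a push of about 12 N. It has been let go, nothing else was moved, and the job was handed in at about 25 s.

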